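# Turn the leaf of the finish-sample book

## Task

The finish-sample book on the shelf has a hinged leaf standing partly open, and a cork sanding block lies in its way on the page with the paint samples. First push the block off the book so that it lies flat on the shelf beside it, then push the leaf over its spine and press it down until it lies flat on the paint-sample page. Only touch and push: do not lift the block or pinch the leaf between the fingers, do not tip the block over, and leave everything else standing on the shelf undisturbed.

Things in the scene. Friction and masses are not known exactly. Their poses are not given: they have to be found in the camera images.
- book: Sample book, fixed to the shelf: plywood backing board 160 (x) x 270 (y) x 10 mm thick. Origin: centre of the board's underside, on the shelf. Its x axis runs along the spine; the hinged leaf starts on the +y half; the -y half is the page with four paint patches (green, white, blue, yellow) on which the leaf must end.
- spine (a point): Point on the hinge axis at the middle of the spine, 15.5 mm above the shelf; the hinge axis runs through it along the book's x axis. The steel hinge barrel is 13 mm in diameter.
- leaf (a joint): Hinge angle of the leaf in rad: 0 = lying flat on the +y half, 1.57 = upright, 3.14 = lying flat on the -y half (the end stop). It starts between 0.45 and 0.9. The hinge is stiff: the leaf stays at any angle where it is left (about 0.2 N m of friction, so 2 to 3 N at the free edge moves it).
- leaf_edge (a point): Middle of the leaf's free edge, 120 mm from the hinge axis. The leaf is a rigid white plastic sheet 150 mm long along the spine, 4 mm thick, with a 1.5 mm plate, 142 x 102 mm, on each face: yellow with wood-stain patches on the face that is up at the start, blue on the underside, which is up once the leaf is turned (7 mm thick in all, 150 g). Lying flat on the page its middle plane is 15.5 mm above the shelf.
- block: Loose cork sanding block with a red plastic sole, 80 (x) x 44 (y) x 35 mm high, about 120 g. Origin: centre of its underside, z up. It starts on the paint-sample page, so 10 mm above the shelf.
- pan: Bystander: orange plastic drip pan, 212 x 280 x 45 mm high. Origin: centre of its underside.
- can: Bystander: aluminium pump can, 84 mm in diameter, 150 mm high, with a thin spout reaching 85 mm out to its +y and a trigger 60 mm out to its -y. Origin: centre of its underside.
- dowel: Bystander: wooden dowel lying in the drip pan, 24 mm in diameter, 200 mm long along its x. Origin: middle of its length, at the underside when built.
- jar: Bystander: greenish glass jar with a wire clamp lid, 84 mm in diameter, 122 mm high. Origin: centre of its underside.
- lamp: Bystander: grey plastic work lamp with a toggle switch, foot 110 x 110 mm, head 120 mm wide, 193 mm high. Origin: centre of its underside.
- brush: Bystander: hand brush lying on the shelf. Origin: underside, near its middle.
Mind the look-alikes: they are no part of the job. What is meant by the block is not green, and is the smaller of those in its own colour.

How it is judged:
By the outcome, as a careful person would: the job done as asked, in the order asked, and still so for the second after the job is handed in, with the robot touching nothing.
It also fails if it takes over 54 s, if anything falls off the work surface, if the arm or the gripper's body presses on something with over 40 N, if the wrist force passes 120 N, or if a joint passes its speed limit or range.

## Robot

A 6-joint arm with a two-finger parallel gripper is mounted at the origin on the work surface. World frame = base frame: x ahead of the robot, y to its left, z up, the work surface at z = 0. Lengths are in mm, angles in degrees, forces in N, time in s.
With the tool pointing down it reaches from about 300 to 850 mm from the base axis. Payload 4.2 kg.
Tool frame: the origin (TCP) lies on the centre line of the jaws, within the pads' length; the fingertips stand 14 mm ahead of it and the grasp point (between the pads) lies 5 mm behind it; z points along the fingers, y is the direction in which the jaws open and shut (so a half turn about z gives the same grasp; the last joint's range is limited). The gripper opens to 91 mm and grips with 3 to 60 N. Pads are 32 mm wide; open, the fingers measure 118 mm over their backs; the gripper's body (76 mm by 178 mm) begins 60 mm behind the grasp point.
Start: joints at [-67.151, 18.312, 89.639, -0, 72.044, -1.146], TCP at [233.836, -525.321, 227.976] pointing down, gripper open.
Joint ranges: [-177.97, 177.97], [-48.28, 115.42], [12.27, 149.76], [-77.06, 257.06], [2.81, 150.46], [-146.56, 146.56]. Speed limits (degrees/s): [147.25, 147.25, 180, 180, 180, 180].

## Interface

Orientations are given as [roll, pitch, yaw] about the fixed x, y, z axes, in that order (R = Rz(yaw) Ry(pitch) Rx(roll)).
In Python, from workcell import env gives the robot as it stands.
- The arm moves only by the tool play_rows, never from a script. Its argument "increments" is a list of rows, each a list of 5 numbers: the shift along the world's x, y, z in mm, then the turn about the world's z in degrees, then the closure, from 0 (fully open) to 1 (shut). In form: [[x, y, z, yaw, fingers], ...]. A call has 1 to 20 rows; each row shifts and turns the commanded pose from where the row before left it; what a row does not reach is not made up. A row lasts 1/8 s, in which the tool goes at most 62.5 mm and 10.7 degrees, less where a joint would pass 70% of its speed; a pose out of reach is approached as far as the arm can. A call is refused whole if a number of a shift passes 62.5 or a number of a turn 10.7, either way. A call with a gripper value outside its range is refused whole. The fingers move at their own pace and stop on an object; "newtons" is the grip in N (left out, the last holds). Time passes only in rows, so rows that do not move let the fingers close. It gives the time, the measured TCP pose, the force and the opening at its end, in the units of the state.
- env.state(): the state, without advancing time (a new reading comes with each control period).
- env.grab_frame(name): name is "side" or "top" or "wrist"; returns the picture (480x640x3 uint8, red, green, blue); there is no depth.
- env.calibration(name): a dict with "fx", "fy", "cx", "cy" (pixels), "dist_coeffs" ([k1, k2, p1, p2, k3] as OpenCV has them; the pictures are not rectified), "R" (3x3) and "t" (3): a world point X has camera coordinates R X + t; the wrist camera has in their place "hand_eye" (4x4, takes a point from camera to tool coordinates, whose origin is the TCP and whose axes are the flange's). Camera axes: x right, y down, z forward; pixel columns grow to the right and rows downward; lengths in mm; the calibration is good to about 2 mm. A picture is of the moment at which its call begins: read the wrist's pose just before it. calibration takes no time and is no camera call.
- env.job_done(): hands the job in, once; it reports no verdict.
The state is a dict: "time_s": time; "qpos": joint angles; "qvel": joint speeds; "effort": joint torques, N m; "ee_pos": TCP position; "ee_rot": TCP orientation; "force": force on the tool from outside, world axes, zero at the start; "torque": the same for the moment, N m; "gripper_width": finger opening in mm.
Only numpy, scipy, OpenCV 4.12 (cv2) and the standard library are available. Lean on these libraries where they do the work, as an engineer would, in place of code of your own. Each camera call takes 0.05 s, during which the arm holds its last target.

## Working session

There is one attempt and no reset: what is moved stays moved. The work goes in short steps, Python scripts to look and compute and a tool call to move; the robot and the scene stay as the last step left them, time stands still between calls to the robot, and variables do not carry over. Pictures are saved under pics/ and viewed, and the job is handed in when it is done.

Besides the shell and the picture viewer there is one more tool, called after "Request:" as a command line: name --pt "numbers of a row" for each row, then --argument value for the rest. play_rows: Moves the arm, as the interface text tells. Its arguments: {"type":"object","properties":{"increments":{"type":"array"},"newtons":{"type":"number"}},"required":["increments"]}

```bash
ls; mkdir -p pics
python3 - <<'E'
from workcell import env
import cv2
s=env.state();print(s)
for n in("side","top"):
    im=env.grab_frame(n);cv2.imwrite(f"pics/{n}0.png",im[:,:,::-1])
    c=env.calibration(n);print(n,c)
print(env.calibration("wrist"))
E
```

```text
pics
{'time_s': 0.0, 'qpos': array([-6.71499902e+01,  1.83517424e+01,  8.97078068e+01,  7.48534036e-04,
        7.20412278e+01, -1.14713875e+00]), 'qvel': array([ 0.12032945, -0.00054643, -0.05567171,  0.02607856, -0.02430892,
        0.17053595]), 'effort': array([-3.57906883e-04, -4.12455869e+01, -2.31974405e+01,  7.26327673e-02,
        4.58395982e-02, -1.58765388e-04]), 'ee_pos': array([ 233.6548278 , -524.86255262,  227.10973353]), 'ee_rot': array([-1.79899258e+02, -2.72906880e-03,  2.39969148e+01]), 'force': array([-0.88068006, -0.04054588,  0.8130742 ]), 'torque': array([-0.0352266 , -0.00245726, -0.00627553]), 'gripper_width': 91.19641343390347}
side {'fx': 566.0626370614269, 'fy': 566.0626370614269, 'cx': 326.1015120009452, 'cy': 237.1038598022243, 'dist_coeffs': array([-0.08048106,  0.        ,  0.        ,  0.        ,  0.        ]), 'R': array([[-0.83490501, -0.5503692 , -0.00523257],
       [-0.27957817,  0.43226827, -0.85730986],
       [ 0.47409881, -0.71430938, -0.51477416]]), 't': array([ 489.82692604,  186.93477811, 1350.34325618])}
top {'fx': 546.6503783261476, 'fy
[... 217 characters left out ...]
     [-0.99019692,  0.02843303, -0.13675385],
       [ 0.13747265,  0.02507521, -0.99018812]]), 't': array([  46.15753656,  576.80568508, 1249.18243588])}
{'fx': 416.0774644134639, 'fy': 416.0774644134639, 'cx': 317.65627852179944, 'cy': 242.48203961403945, 'dist_coeffs': array([-0.01976757,  0.        ,  0.        ,  0.        ,  0.        ]), 'hand_eye': array([[-4.76286766e-04, -9.57331187e-01, -2.88992683e-01,
         8.27423933e+01],
       [ 9.99999292e-01, -1.40795335e-04, -1.18168619e-03,
         1.32598500e+00],
       [ 1.09057623e-03, -2.88993042e-01,  9.57330576e-01,
        -1.56621943e+02],
       [ 0.00000000e+00,  0.00000000e+00,  0.00000000e+00,
         1.00000000e+00]])}
```

View pics/top0.png

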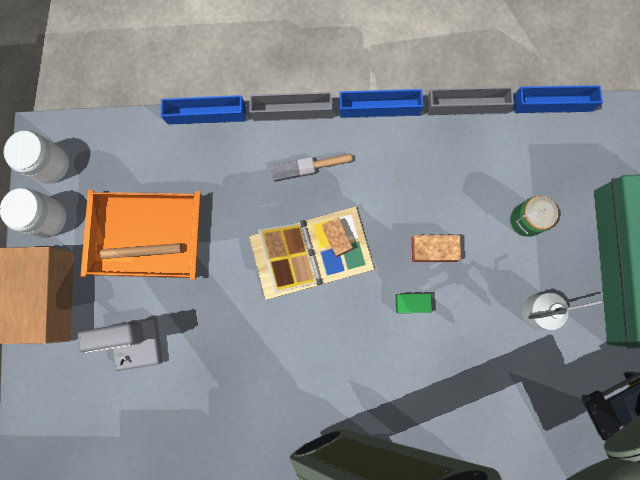

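View pics/side0.png

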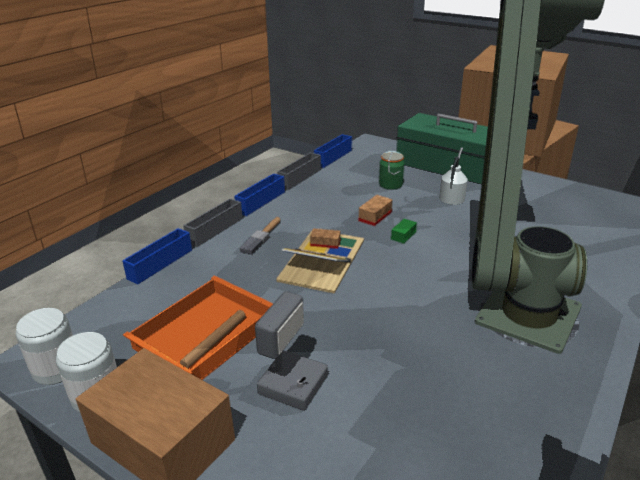

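The top view shows the book at about (313,252), with its leaf side on the left and the paint page on the right. The small cork block is at about (338,236). The look-alikes are a larger cork block at (437,248) and a green one at (415,302). I'll zoom in and measure.

```bash
cat > h.py <<'E'
import numpy as np, cv2
from workcell import env
def ray(n,uv):
    c=env.calibration(n);K=np.array([[c['fx'],0,c['cx']],[0,c['fy'],c['cy']],[0,0,1]])
    u=cv2.undistortPoints(np.array(uv,float).reshape(-1,1,2),K,c['dist_coeffs']).reshape(-1,2)
    if n=='wrist': raise 0
    R=np.array(c['R']);t=np.array(c['t'])
    d=np.c_[u,np.ones(len(u))]@R
    return -R.T@t,d
def onz(n,uv,z):
    o,d=ray(n,uv);return o+d*((z-o[2])/d[:,2])[:,None]
def proj(n,X):
    c=env.calibration(n);K=np.array([[c['fx'],0,c['cx']],[0,c['fy'],c['cy']],[0,0,1]])
    return cv2.projectPoints(np.array(X,float).reshape(-1,3),cv2.Rodrigues(np.array(c['R']))[0],np.array(c['t']),K,c['dist_coeffs'])[0].reshape(-1,2)
def tri(uvt,uvs):
    o1,d1=ray('top',uvt);o2,d2=ray('side',uvs);out=[]
    for a,b in zip(d1,d2):
        s=np.linalg.lstsq(np.c_[a,-b],o2-o1,rcond=None)[0];p=o1+a*s[0];q=o2+b*s[1];out.append(np.r_[(p+q)/2,np.linalg.norm(p-q)])
    return np.array(out)
def crop(im,x0,y0,w,h,f,name):
    cv2.imwrite(name,cv2.resize(im[y0:y0+h,x0:x0+w,::-1],None,fx=f,fy=f,interpolation=cv2.INTER_CUBIC))
E
python3 - <<'E'
import cv2
from h import crop
t=cv2.imread('pics/top0.png')[:,:,::-1];s=cv2.imread('pics/side0.png')[:,:,::-1]
crop(t,240,190,150,112,5,'pics/t0c.png');crop(s,260,215,120,90,6,'pics/s0c.png')
E
```

```text
(no output)
```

View pics/t0c.png

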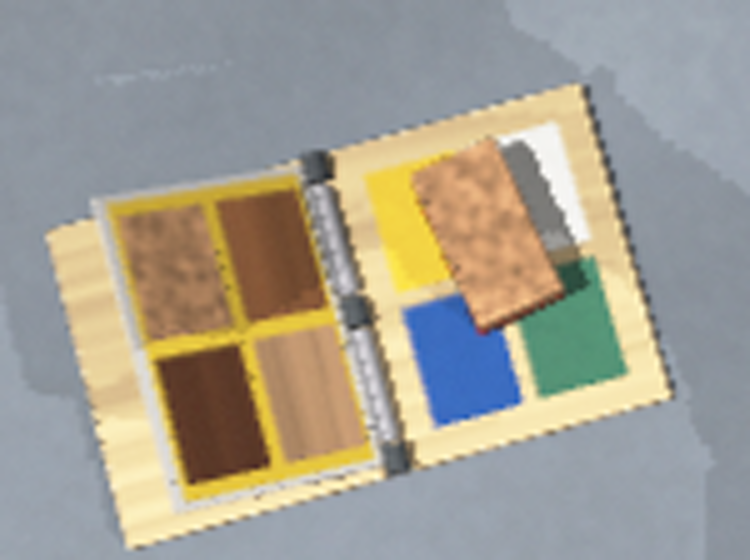

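View pics/s0c.png

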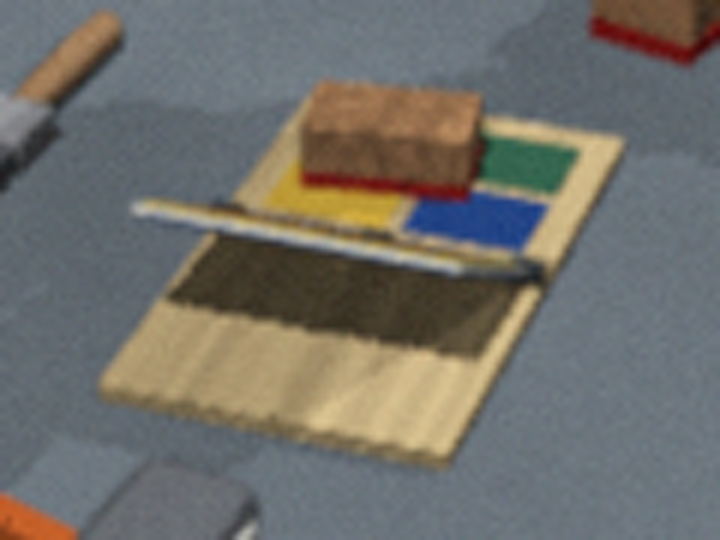

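Run:
```python
from h import *
np.set_printoptions(precision=1,suppress=True)
T=lambda p:np.array(p)/5.+[240,190]
bk=onz('top',T([(583,88),(672,397),(127,548),(47,233)]),10)
print(bk,[np.linalg.norm(bk[i]-bk[(i+1)%4]) for i in range(4)])
c=bk.mean(0); print('centre',c)
y=(bk[2]+bk[3]-bk[0]-bk[1]);yaw=np.degrees(np.arctan2(y[1],y[0]))-90;print('book yaw',yaw)
x=bk[0]+bk[3]-bk[1]-bk[2];print('yaw from x',np.degrees(np.arctan2(x[1],x[0])))
b=onz('top',T([(490,138),(565,291),(482,325),(413,177)]),45)
print('block',b,[np.linalg.norm(b[i]-b[(i+1)%4]) for i in range(4)],b.mean(0))
d=b[0]+b[3]-b[1]-b[2];print('block yaw',np.degrees(np.arctan2(d[1],d[0])))
a=np.radians(yaw);X=np.array([np.cos(a),np.sin(a),0]);Y=np.array([-X[1],X[0],0])
print('block in book',(b-c)@X,(b-c)@Y)
# leaf
o,dd=ray('top',T([(95,198),(177,508)]))
for th in np.arange(.4,1,.05):
    z=15.5+120*np.sin(th)
    p=onz('top',T([(95,198),(177,508)]),z).mean(0)
    print(th.round(2),((p-c)@Y).round(1),(120*np.cos(th)).round(1),((p-c)@X).round(1), proj('side',c+X*75+Y*120*np.cos(th)+[0,0,z-10])[0])
print('side tip seen',np.array([135,207])/6+[260,215])
L=onz('side',np.array([[305,80],[625,140],[450,462],[105,392]])/6.+[260,215],10);print('side book check',L)
```

```text
[[658.5 -45.4  10. ]
 [506.8 -83.1  10. ]
 [441.5 179.4  10. ]
 [594.8 216.9  10. ]] [np.float64(156.28712081441853), np.float64(270.5044595653036), np.float64(157.83337317059207), np.float64(269.96055966939235)]
centre [550.4  66.9  10. ]
book yaw 13.810808530747252
yaw from x 13.844460256866997
block [[628.9   0.4  45. ]
 [555.1 -32.7  45. ]
 [540.2   6.6  45. ]
 [611.3  37.2  45. ]] [np.float64(80.85749231528733), np.float64(42.03964186574139), np.float64(77.4169802110038), np.float64(40.81638789839407)] [583.9   2.9  45. ]
block yaw 23.73546773221902
block in book [ 60.3 -19.2 -24.3  52. ] [-83.3 -97.9 -56.1 -43.4]
0.4 102.2 110.5 4.4 [281.8 256.3]
0.45 101.6 108.1 3.6 [282.1 254.1]
0.5 101.0 105.3 2.9 [282.4 251.8]
0.55 100.5 102.3 2.3 [282.8 249.5]
0.6 99.9 99.0 1.6 [283.2 247.2]
0.65 99.4 95.5 0.9 [283.7 245. ]
0.7 98.9 91.8 0.3 [284.2 242.7]
0.75 98.4 87.8 -0.3 [284.7 240.5]
0.8 98.0 83.6 -0.8 [285.3 238.2]
0.85 97.6 79.2 -1.4 [285.9 236.1]
0.9 97.1 74.6 -1.9 [286.5 233.9]
0.95 96.8 69.8 -2.4 [287.2 231.9]
side tip seen [282.5 249.5]
side book check [[668.3 -41.   10. ]
 [505.5 -77.4  10. ]
 [436.1 187.8  10. ]
 [588.  226.3  10. ]]
```

Run:
```python
from h import *
np.set_printoptions(precision=1,suppress=True)
print('big cork top z~45',onz('top',[(412,235),(460,235),(461,261),(413,261)],45))
print('green',onz('top',[(396,293),(433,293),(433,312)],30))
print('can/spout',onz('top',[(547,310),(600,295)],150), 'jar',onz('top',[(540,212)],122))
print('brush',onz('top',[(273,170),(310,165),(354,157)],20),'pan',onz('top',[(200,193),(196,277)],45),'lamp',onz('top',[(160,345),(130,330)],190))
```

```text
big cork top z~45 [[ 582.4 -172.    45. ]
 [ 579.1 -284.8   45. ]
 [ 517.9 -283.6   45. ]
 [ 521.1 -171.6   45. ]]
green [[ 448.4 -130.4   30. ]
 [ 445.9 -217.    30. ]
 [ 401.8 -214.9   30. ]]
can/spout [[ 398.3 -438.3  150. ]
 [ 426.1 -556.2  150. ]] jar [[ 614.9 -449.8  122. ]]
brush [[756.6 156.3  20. ]
 [766.2  65.3  20. ]
 [782.9 -42.9  20. ]] pan [[699.1 330.4  45. ]
 [497.2 338.5  45. ]] lamp [[347.1 375.  190. ]
 [378.9 439.3 190. ]]
```

Request:
play_rows --pt "20 30 10 8 0.5" --pt "25 43 10 9 0.5" --pt "25 43 10 9 0.5" --pt "25 43 0 9 0.5" --pt "25 43 0 9 0.5" --pt "25 43 0 9 0.5" --pt "25 43 0 9 0.5" --pt "25 43 0 9 0.5" --pt "25 43 0 9 0.5" --pt "25 43 0 9 0.5" --pt "25 43 0 0 0.5" --pt "25 43 0 0 0.5" --pt "25 43 0 0 0.5" --pt "13 20 0 0 0.5" --pt "0 0 0 0 0.5"

```text
time_s: 1.98
ee_pos: [567.1, 41.4, 257.3]
ee_rot: [-179.9, 0.0, 113.1]
force: [0.5, 0.2, -0.8]
gripper_width: 45.7
```

Request:
play_rows --pt "-1 2 -50 0.6 0.5" --pt "0 0 -50 0 0.5" --pt "0 0 -50 0 0.5" --pt "0 0 -35 0 0.5" --pt "0 0 0 0 0.5"

```text
time_s: 2.6
ee_pos: [563.1, 41.1, 70.8]
ee_rot: [-179.6, -0.1, 113.5]
force: [0.2, 0.7, -0.0]
gripper_width: 45.7
```

Run:
```python
from h import *
import cv2
print(env.state()['ee_pos'])
s=env.grab_frame('side');crop(s,240,155,160,120,5,'pics/s1.png')
w=env.grab_frame('wrist');cv2.imwrite('pics/w1.png',w[:,:,::-1])
```

```text
[563.10672784  41.05662731  70.7654389 ]
```

View pics/s1.png

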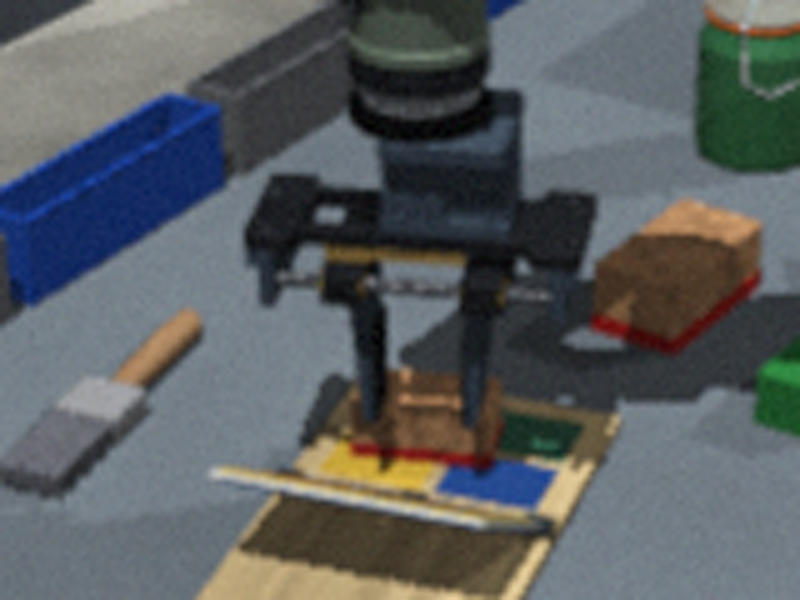

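View pics/w1.png

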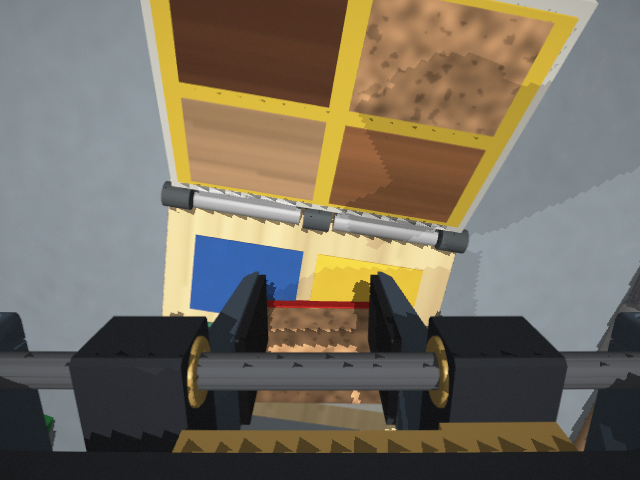

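```bash
cat >> h.py <<'E'
from scipy.spatial.transform import Rotation as Rn
def wpts(st,uv,z):
    c=env.calibration('wrist');K=np.array([[c['fx'],0,c['cx']],[0,c['fy'],c['cy']],[0,0,1]])
    u=cv2.undistortPoints(np.array(uv,float).reshape(-1,1,2),K,c['dist_coeffs']).reshape(-1,2)
    R=Rn.from_euler('xyz',st['ee_rot'],degrees=True).as_matrix();H=np.array(c['hand_eye'])
    o=R@H[:3,3]+st['ee_pos'];d=np.c_[u,np.ones(len(u))]@(R@H[:3,:3]).T
    return o+d*((z-o[2])/d[:,2])[:,None]
E
python3 - <<'E'
from h import *
np.set_printoptions(precision=1,suppress=True)
s=env.state()
R=Rn.from_euler('xyz',s['ee_rot'],degrees=True).as_matrix()
p=wpts(s,[(270,304),(368,302)],10);print('sole edge',p,(p-s['ee_pos'])@R)
h=wpts(s,[(177,194),(317,219),(453,240)],22);print('hinge',h,(h-s['ee_pos'])@R)
a=np.radians(np.degrees(np.arctan2(*(h[2]-h[0])[[1,0]])));print(np.degrees(a),h[1])
t=wpts(s,[(262,275),(372,275)],57);print('tips',(t-s['ee_pos'])@R)
E
```

```text
sole edge [[550.5   9.9  10. ]
 [602.2  33.7  10. ]] [[-22.8 -27.2  64.1]
 [-21.6  29.7  64.2]]
hinge [[483.9  53.7  22. ]
 [554.2  70.   22. ]
 [624.2  88.   22. ]] [[ 43.9 -70.8  52. ]
 [ 30.8   0.2  52.1]
 [ 19.4  71.5  52.2]]
13.761191328284042 [554.2  70.   22. ]
tips [[ 13.6 -24.4  17.1]
 [ 13.5  24.7  17.1]]
```

Request:
play_rows --pt "0 0 -16 0 0.5" --pt "0 0 -15 0 0.5" --pt "0 0 0 0 0.5" --pt "3 -7 0 0 0.5" --pt "3 -7 0 0 0.5" --pt "3 -7 0 0 0.5" --pt "3 -7 0 0 0.5" --pt "3 -7 -2 0 0.5" --pt "3 -7 -2 0 0.5" --pt "3 -7 -2 0 0.5" --pt "3 -7 -2 0 0.5" --pt "0 0 0 0 0.5"

```text
time_s: 4.2
ee_pos: [590.1, -14.2, 33.7]
ee_rot: [-180.0, 0.0, 113.6]
force: [0.2, 0.0, -0.1]
gripper_width: 45.7
```

Run:
```python
from h import *
import cv2
print(env.state()['ee_pos'])
s=env.grab_frame('side');crop(s,240,155,160,120,5,'pics/s2.png')
```

```text
[590.08479809 -14.16149551  33.6704528 ]
```

View pics/s2.png

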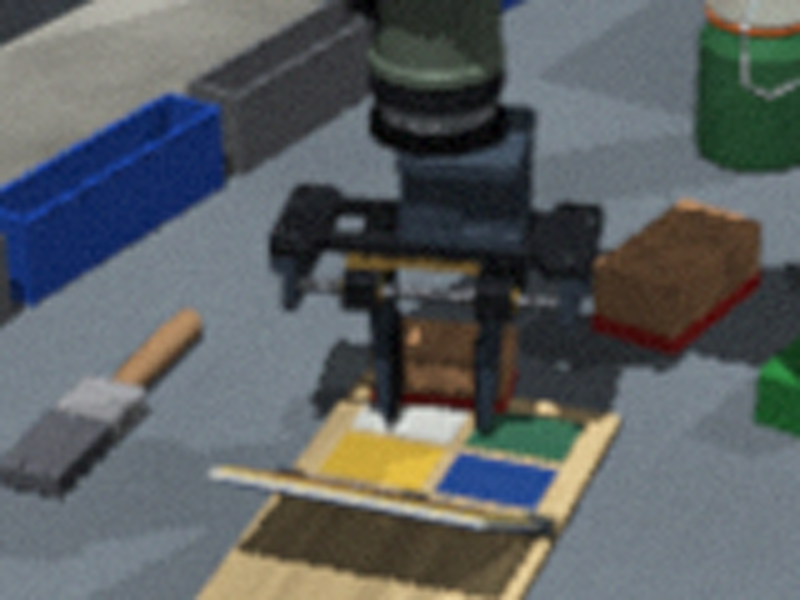

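Request:
play_rows --pt "3 -7 0 0 0.5" --pt "3 -7 0 0 0.5" --pt "3 -7 0 0 0.5" --pt "3 -7 0 0 0.5" --pt "3 -7 -1 0 0.5" --pt "3 -7 -1 0 0.5" --pt "3 -7 -1 0 0.5" --pt "2 -5 0 0 0.5" --pt "0 0 0 0 0.5"

```text
time_s: 5.38
ee_pos: [613.0, -67.7, 31.0]
ee_rot: [180.0, 0.0, 113.6]
force: [0.2, 1.0, -1.7]
gripper_width: 45.8
```

Run:
```python
from h import *
import cv2
print(env.state()['ee_pos'])
s=env.grab_frame('side');crop(s,240,155,160,120,5,'pics/s3.png')
w=env.grab_frame('top');crop(w,240,150,240,180,3,'pics/t3.png')
```

```text
[612.98986321 -67.71769124  30.96087964]
```

View pics/s3.png

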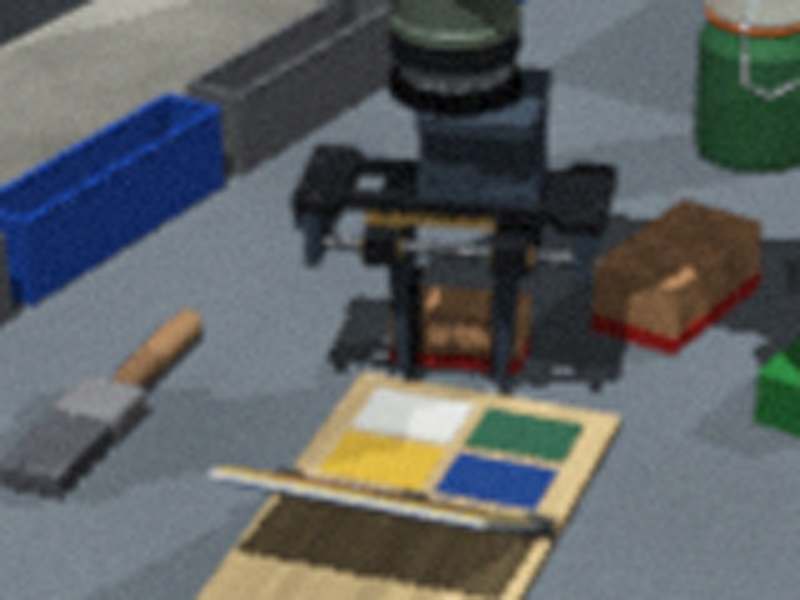

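View pics/t3.png

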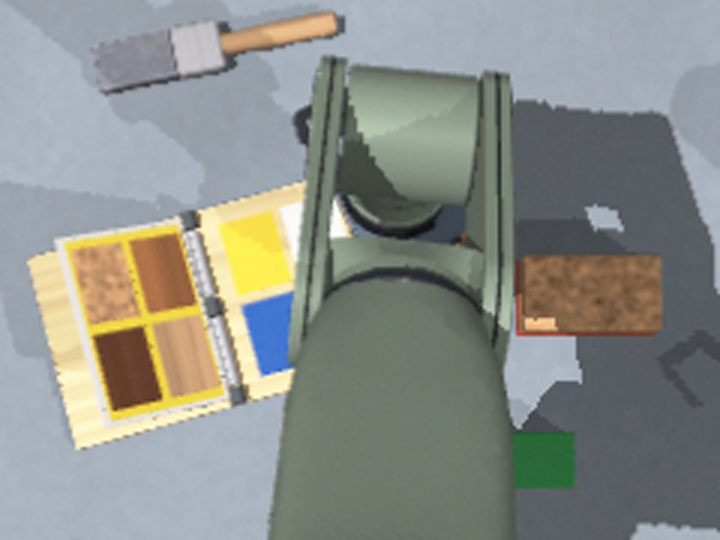

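Request:
play_rows --pt "-2 5 10 0 0.5" --pt "0 0 45 -3 0.5" --pt "0 0 45 -3 0.5" --pt "0 0 50 -4 0.5" --pt "-15 44 0 0 0.5" --pt "-15 44 0 0 0.5" --pt "-15 44 0 0 0.5" --pt "-15 44 0 0 0.5" --pt "-15 44 0 0 0.5" --pt "-15 39 0 0 0.5" --pt "0 0 0 0 0.5" --pt "0 0 0 0 0.5"

```text
time_s: 6.98
ee_pos: [521.0, 196.5, 181.6]
ee_rot: [179.9, 0.0, 103.6]
force: [0.2, -0.5, -0.2]
gripper_width: 45.4
```

Run:
```python
from h import *
import cv2
print(env.state()['ee_pos'],env.state()['ee_rot'])
s=env.grab_frame('side');crop(s,220,155,160,120,5,'pics/s4.png')
w=env.grab_frame('top');cv2.imwrite('pics/t4full.png',w[:,:,::-1]);crop(w,240,150,240,180,3,'pics/t4.png')
```

```text
[520.95199432 196.52047772 181.59925062] [1.79930718e+02 3.49495738e-02 1.03640373e+02]
```

View pics/s4.png

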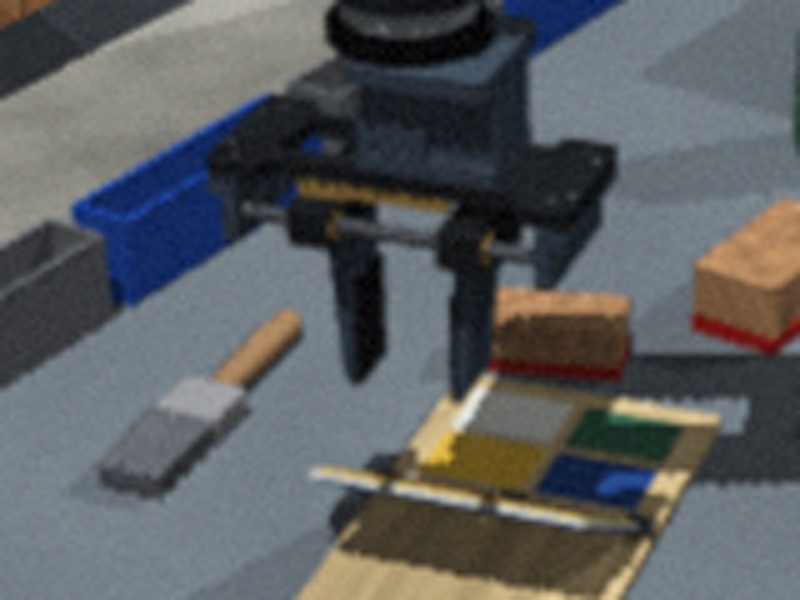

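View pics/t4.png

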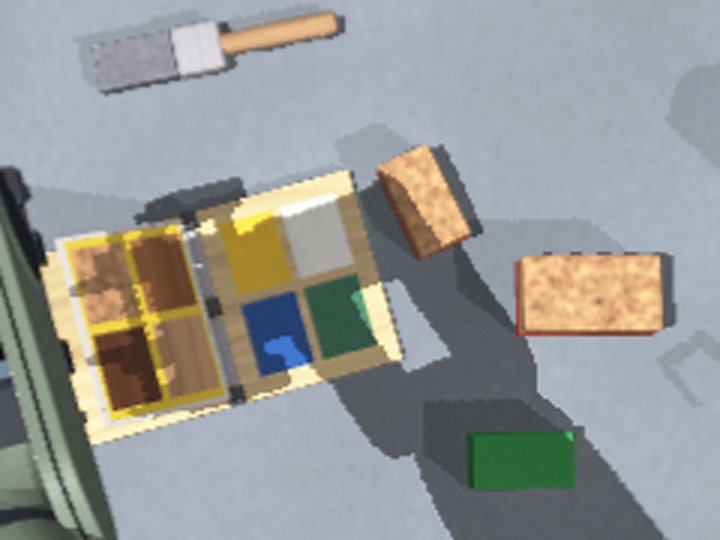

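Request:
play_rows --pt "0 0 -40 0 0.5" --pt "0 0 -41 0 0.5" --pt "0 0 -41 0 0.5" --pt "0 0 0 0 0.5" --pt "0 0 0 0 0.5"

```text
time_s: 7.7
ee_pos: [522.2, 196.5, 60.3]
ee_rot: [179.9, -0.0, 103.5]
force: [0.7, 0.4, -0.2]
gripper_width: 45.5
```

Run:
```python
from h import *
import cv2
print(env.state()['ee_pos'],env.state()['ee_rot'])
s=env.grab_frame('side');crop(s,220,175,160,120,5,'pics/s5.png')
w=env.grab_frame('wrist');cv2.imwrite('pics/w5.png',w[:,:,::-1])
```

```text
[522.1747596  196.45290549  60.30629164] [ 1.79864145e+02 -1.06186076e-02  1.03535394e+02]
```

View pics/s5.png

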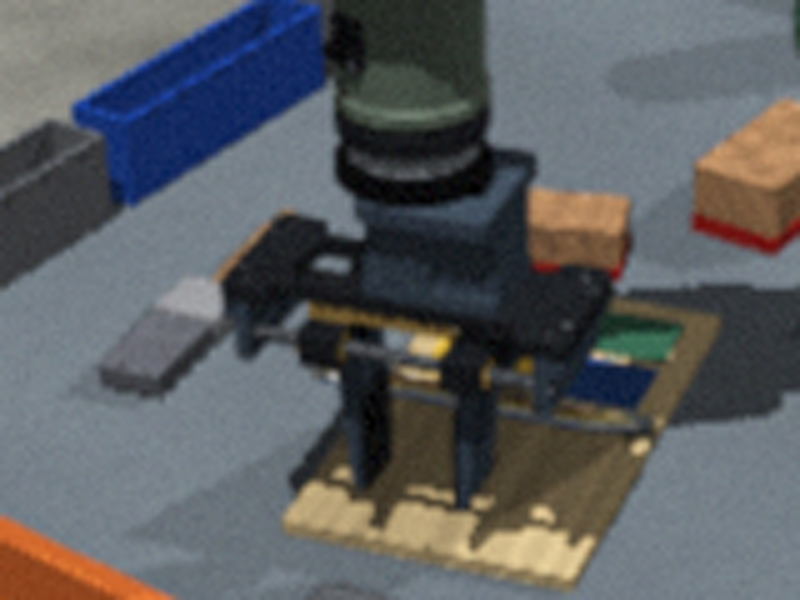

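View pics/w5.png

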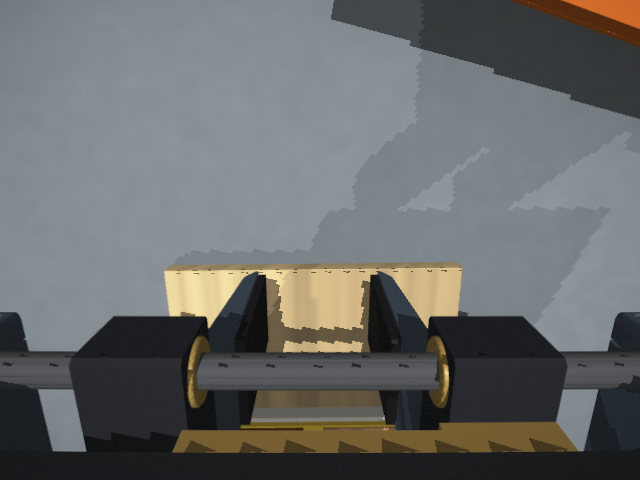

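Run:
```python
from h import *
np.set_printoptions(precision=1,suppress=True)
s=env.state();R=Rn.from_euler('xyz',s['ee_rot'],degrees=True).as_matrix()
p=wpts(s,[(255,408),(380,407)],78);print((p-s['ee_pos'])@R)
```

```text
[[-29.9 -24.5 -17.1]
 [-29.7  25.5 -16.9]]
```

Request:
play_rows --pt "1.4 -5.8 0 0 0.5" --pt "1.4 -5.8 0 0 0.5" --pt "1.4 -5.8 8 0 0.5" --pt "1.4 -5.8 8 0 0.5" --pt "1.4 -5.8 8 0 0.5" --pt "1.4 -5.8 6 0 0.5" --pt "1.4 -5.8 5 0 0.5" --pt "1.4 -5.8 5 0 0.5" --pt "1.7 -6.8 4 0 0.5" --pt "1.7 -6.8 4 0 0.5" --pt "1.7 -6.8 4 0 0.5" --pt "0 0 0 0 0.5"

```text
time_s: 9.3
ee_pos: [537.3, 129.0, 111.3]
ee_rot: [180.0, 0.0, 103.6]
force: [0.1, 0.9, 0.4]
gripper_width: 45.2
```

Run:
```python
from h import *
import cv2
print(env.state()['ee_pos'],env.state()['ee_rot'])
s=env.grab_frame('side');crop(s,220,155,160,120,5,'pics/s6.png')
```

```text
[537.3256221  129.04976258 111.27253753] [1.79985179e+02 3.74351141e-02 1.03555069e+02]
```

View pics/s6.png

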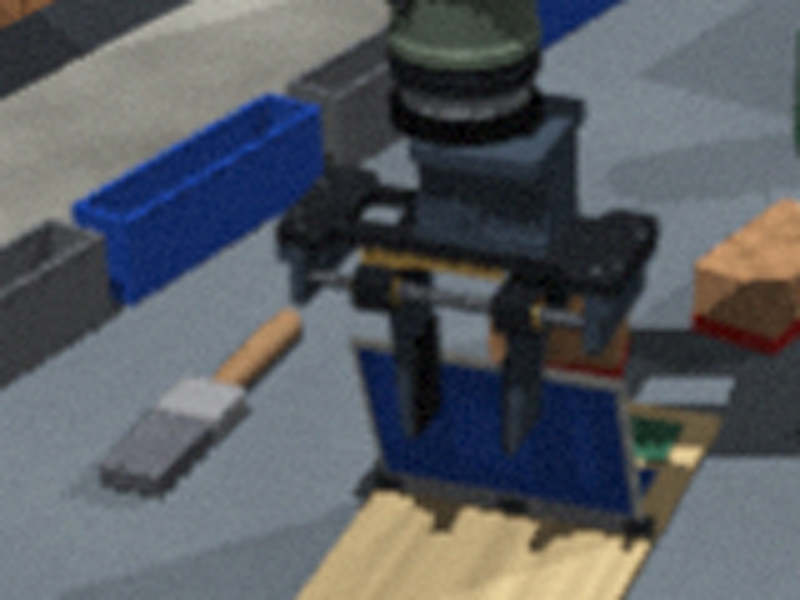

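Request:
play_rows --pt "1.8 -7.4 3 0 0.5" --pt "1.8 -7.4 3 0 0.5" --pt "1.8 -7.4 2 0 0.5" --pt "1.6 -6.5 1 0 0.5" --pt "1.6 -6.5 1 0 0.5" --pt "1.6 -6.5 0 0 0.5" --pt "1.7 -6.9 0 0 0.5" --pt "1.7 -6.9 -1 0 0.5" --pt "1.7 -6.9 -1 0 0.5" --pt "1.4 -5.7 -1 0 0.5" --pt "1.4 -5.7 -2 0 0.5" --pt "1.4 -5.7 -2 0 0.5" --pt "0 0 0 0 0.5"

```text
time_s: 10.98
ee_pos: [556.8, 49.7, 113.8]
ee_rot: [-180.0, 0.0, 103.6]
force: [0.2, 0.4, 0.8]
gripper_width: 45.5
```

Run:
```python
from h import *
import cv2
print(env.state()['ee_pos'],env.state()['ee_rot'])
s=env.grab_frame('side');crop(s,220,155,160,120,5,'pics/s7.png')
```

```text
[556.82339811  49.67072507 113.79639536] [-1.79998339e+02  4.06908240e-02  1.03574127e+02]
```

View pics/s7.png

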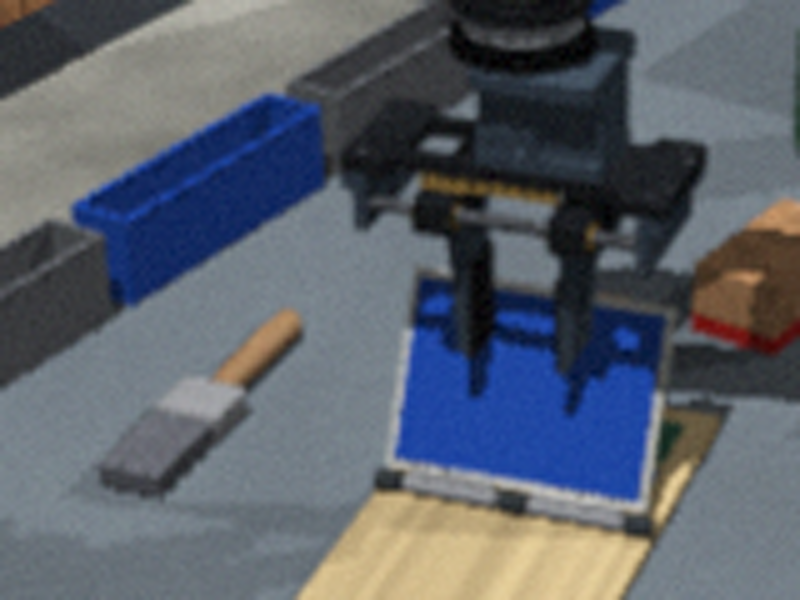

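Request:
play_rows --pt "1.9 -7.8 -4 0 0.5" --pt "1.9 -7.8 -4 0 0.5" --pt "1.7 -6.8 -6 0 0.5" --pt "1.7 -6.8 -6 0 0.5" --pt "1.4 -5.6 -7 0 0.5" --pt "1.4 -5.6 -7 0 0.5" --pt "1 -4.1 -8 0 0.5" --pt "1 -4.1 -8 0 0.5" --pt "0.4 -1.6 -6 0 0.5" --pt "0.4 -1.6 -6 0 0.5" --pt "0.4 -1.6 -6 0 0.5" --pt "0 0 -3 0 0.5" --pt "0 0 -3 0 0.5" --pt "0 0 0 0 0.5"

```text
time_s: 12.78
ee_pos: [569.7, -2.9, 39.7]
ee_rot: [-180.0, -0.0, 103.6]
force: [0.1, -0.0, 0.1]
gripper_width: 45.8
```

Request:
play_rows --pt "0 0 -2 0 0.5" --pt "0 0 -2 0 0.5" --pt "0 0 0 0 0.5"

```text
time_s: 13.15
ee_pos: [569.8, -3.0, 35.8]
ee_rot: [-180.0, -0.0, 103.6]
force: [0.1, 0.0, 0.1]
gripper_width: 45.8
```

Request:
play_rows --pt "0 0 -1.5 0 0.5" --pt "0 0 -1.5 0 0.5" --pt "0 0 0 0 0.5"

```text
time_s: 13.52
ee_pos: [569.8, -3.1, 33.3]
ee_rot: [180.0, 0.0, 103.6]
force: [-1.9, 0.5, 3.7]
gripper_width: 45.7
```

Run:
```python
from h import *
import cv2
print(env.state()['ee_pos'],env.state()['force'])
s=env.grab_frame('side');crop(s,220,155,160,120,5,'pics/s8.png')
```

```text
[569.8360533   -3.05107068  33.27218516] [-1.85023799  0.54460103  3.7048836 ]
```

View pics/s8.png

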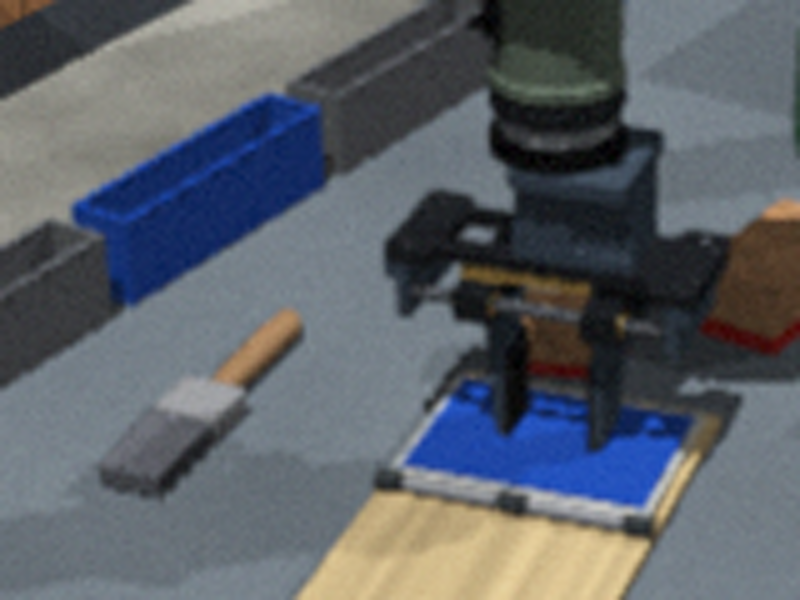

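Request:
play_rows --pt "0 0 -1 0 0.5" --pt "0 0 0 0 0.5"

```text
time_s: 13.82
ee_pos: [569.8, -3.1, 33.2]
ee_rot: [180.0, 0.0, 103.6]
force: [-2.8, -1.5, 10.7]
gripper_width: 45.7
```

Request:
play_rows --pt "0 0 -1 0 0.5" --pt "0 0 0 0 0.5"

```text
time_s: 14.08
ee_pos: [569.9, -3.0, 33.1]
ee_rot: [180.0, 0.0, 103.6]
force: [-3.9, -0.4, 16.6]
gripper_width: 45.6
```

Request:
play_rows --pt "0 0 2 0 0.5" --pt "0 0 6 0 0.5" --pt "0 0 40 0 0.5" --pt "0 0 50 0 0.5" --pt "0 0 50 0 0.5" --pt "-35 0 40 0 0.5" --pt "-50 0 0 0 0.5" --pt "-50 0 0 0 0.5" --pt "-50 0 0 0 0.5" --pt "-30 0 0 0 0.5" --pt "0 0 0 0 0.5" --pt "0 0 0 0 0.5"

```text
time_s: 15.58
ee_pos: [356.0, -3.0, 219.3]
ee_rot: [179.9, 0.0, 103.6]
force: [0.2, 0.0, 0.5]
gripper_width: 45.6
```

Run:
```python
from h import *
import cv2
print(env.state()['ee_pos'],env.state()['force'],env.state()['time_s'])
s=env.grab_frame('side');cv2.imwrite('pics/s9.png',s[:,:,::-1]);crop(s,240,195,160,120,5,'pics/s9c.png')
w=env.grab_frame('top');cv2.imwrite('pics/t9.png',w[:,:,::-1]);crop(w,240,180,160,120,5,'pics/t9c.png')
```

```text
[355.96511154  -3.02127658 219.27491768] [0.20972055 0.03470983 0.50190158] 15.575
```

View pics/s9c.png

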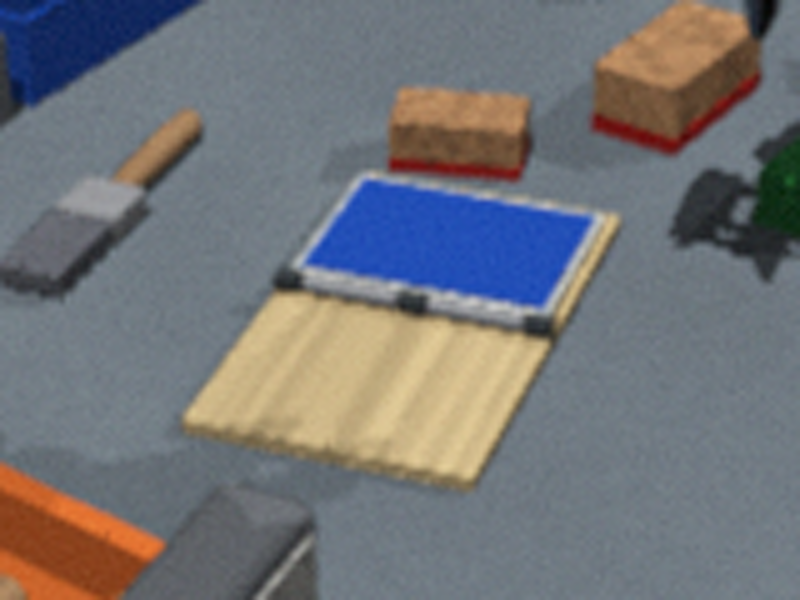

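View pics/t9c.png

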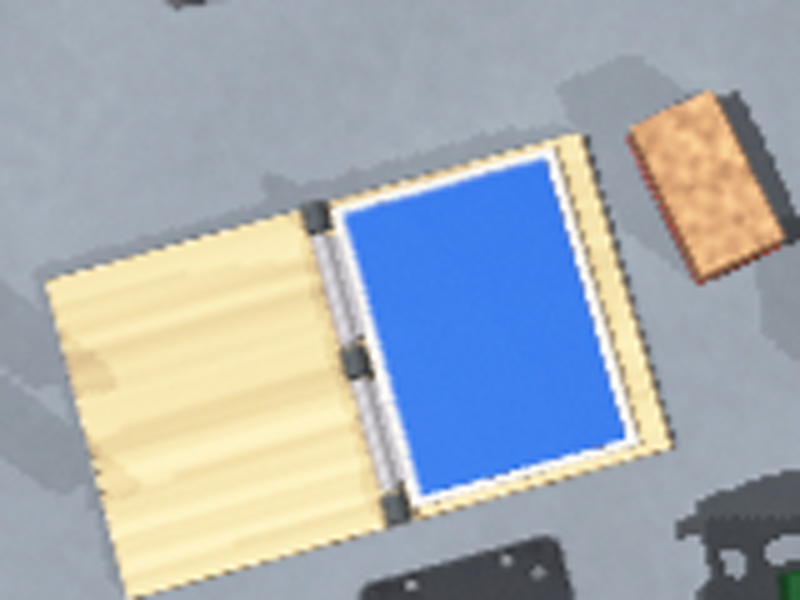

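View pics/t9.png

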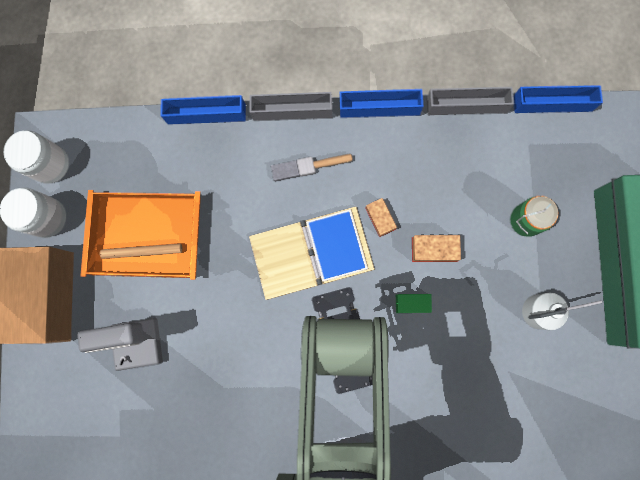

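Run:
```python
from h import *
np.set_printoptions(precision=1,suppress=True)
T=lambda p:np.array(p)/5.+[240,180]
c=np.array([551.,67.5,0]);a=np.radians(13.8);X=np.array([np.cos(a),np.sin(a),0]);Y=np.array([-X[1],X[0],0])
e=onz('top',T([(555,148),(637,440)]),19);print('leaf edge y',(e-c)@Y,(e-c)@X)
b=onz('top',T([(628,132),(712,92),(785,240),(698,275)]),35);print('block',(b-c)@Y,(b-c)@X,[np.linalg.norm(b[i]-b[(i+1)%4]) for i in range(4)])
s=onz('top',T([(628,140),(700,285)]),0);print('sole',(s-c)@Y)
o,_=ray('side',[[0,0]])
E=np.array([[355,172],[612,212]])/5.+[240,195]
for z in(19,25,35): p=onz('side',E,z);print('side leaf edge at z',z,(p-c)@Y)
bs=onz('side',np.array([[392,170],[520,178]])/5.+[240,195],0);print('side sole',(bs-c)@Y,(bs-c)@X,np.linalg.norm(bs[0]-bs[1]))
A=cv2.imread('pics/top0.png');B=cv2.imread('pics/t9.png')
def m(I,roi,lo,hi):
    x0,y0,x1,y1=roi;k=cv2.inRange(cv2.cvtColor(I[y0:y1,x0:x1],cv2.COLOR_BGR2HSV),lo,hi);M=cv2.moments(k,True);return round(M['m10']/M['m00']+x0,2),round(M['m01']/M['m00']+y0,2),M['m00']
for n,roi,lo,hi in[('brush handle',(305,140,370,180),(5,90,60),(25,255,255)),('pan',(75,180,210,290),(3,180,100),(15,255,255)),('bigcork',(400,225,475,270),(3,80,60),(25,255,255)),('green',(385,285,445,320),(45,120,40),(75,255,255))]:
    print(n,m(A,roi,lo,hi),m(B,roi,lo,hi))
for roi in[(265,150,320,185),(70,310,170,375),(505,185,565,240),(520,285,610,335)]:
    x0,y0,x1,y1=roi;g=lambda I:np.float32(cv2.cvtColor(I[y0:y1,x0:x1],cv2.COLOR_BGR2GRAY));print(roi,cv2.phaseCorrelate(g(A),g(B)))
crop(A[:,:,::-1],255,140,110,60,6,'pics/bA.png');crop(B[:,:,::-1],255,140,110,60,6,'pics/bB.png')
cv2.imwrite('pics/bAB.png',np.vstack([cv2.imread('pics/bA.png')[:290],cv2.imread('pics/bB.png')[:290]]))
```

```text
leaf edge y [-120.3 -119.9] [ 74.7 -71.8]
block [-154.8 -198.8 -212.3 -167.9] [70.  78.  -0.1 -5.2] [np.float64(44.693878285214595), np.float64(79.19971887308039), np.float64(44.63892188649633), np.float64(76.30287546562526)]
sole [-157.1 -171.2]
side leaf edge at z 19 [-113.2 -118.8]
side leaf edge at z 25 [-103.6 -109.2]
side leaf edge at z 35 [-87.6 -93.1]
side sole [-153.1 -169.3] [71.4 -4.6] 77.62691911047366
brush handle (332.38, 160.77, 251.0) (332.37, 160.77, 249.0)
pan (141.55, 232.2, 8272.0) (139.04, 231.0, 6289.0)
bigcork (435.97, 247.99, 1285.0) (435.98, 248.0, 1286.0)
green (413.35, 303.01, 670.0) (413.13, 303.05, 666.0)
(265, 150, 320, 185) ((-0.057818789716307606, 0.11741281396149716), 0.9568150177322052)
(70, 310, 170, 375) ((0.022651658351264814, -0.025960730006609367), 0.9115880793333053)
(505, 185, 565, 240) ((-0.002472406844887587, -0.0034299118156795316), 0.9974341297149658)
(520, 285, 610, 335) ((0.027153207361074294, 0.004686472754446669), 0.9962341941197713)
```

View pics/bAB.png

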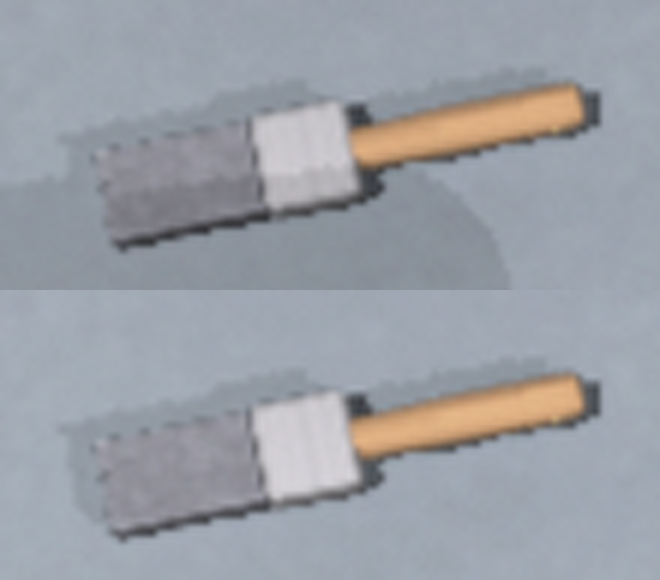

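```bash
python3 -c "
from workcell import env
print(env.job_done(), env.state()['time_s'])"
```

```text
the job is handed in; nothing more can be done
the job is handed in; nothing more can be done
```

The job is handed in, and my checks show both parts done in the order asked, in about 15.7 s of the 54 s allowed. I pushed the block off the paint-sample page onto the shelf with two half-open fingers. I then pushed the leaf up by its free edge, over the spine, and pressed it down with about 17 N.

**Leaf:** It lies flat. While pressing, the fingertips stopped at 19.2 mm above the shelf (19.0 expected) while the force rose. In the top view its free edge is 120 mm from the spine, which fits a flat leaf.

**Block:** It lies flat on its sole, clear of the book. The nearest point of the sole is about 18 to 22 mm past the book's edge in both camera views, and about 30 mm or more from the larger cork block.

**Everything else:** The brush, jar, can, lamp, larger cork block and green block moved by 0.2 pixels or less between the first and last top pictures.

**Checks that disagreed:**
- The colour mask for the drip pan shifted by 2.5 pixels and shrank. I put this down to lighting, because the arm never came near it, but I did not confirm it another way.
- The side camera put the leaf's edge 1 to 7 mm nearer the spine than the top camera did. It showed a similar 4 to 9 mm offset on the fixed book at the start, so I trusted the top view.

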